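Right a fallen canister onto its parking plate

TASK

The square canister beside the microscope bench's parking plate has fallen over. First move the timer off the plate and lay it face up on the dark rubber mat, then tip the canister upright onto the plate and slide it snugly and squarely into the corner where the plate's two raised fences meet. Leave the dropper bottle, the stack of dishes and the freezer box standing where they are.

Things in the scene. Friction and masses are not known exactly. Their poses are not given: they have to be found in the camera images.
- plate: Bare aluminium plate fixed to the bench, 190 (x) x 240 (y) mm, top 10 mm above the bench. Origin: centre of its underside. Fences 6 mm thick, rising 30 mm above the bench, run along its whole -x edge (inner face x = -89 mm) and -y edge (inner face y = -114 mm). Its +x and +y edges are plain 10 mm steps at x = +95 and y = +120 mm. The canister lies on the bench beyond the +y edge.
- canister: Grey canister, 0.35 kg: square body 92 x 92 mm, 90 high, black round flat lid of 88 mm diameter, 18 high; 108 in all. Too wide to grip. Origin: centre of its base; own +z points from base to lid (up when it stands). Starts lying on a flat side, base 12 to 45 mm from the plate's +y edge, lid pointing away from the plate, up to 0.2 rad askew; its base can catch on the plate's step.
- timer: White bench timer, a flat box 76 (x) x 52 (y) x 22 (z) mm with a display and two buttons on its upper face, about 90 g. Origin: centre of its underside; z points up. It starts lying on the plate where the canister has to go.
- mat: Flat dark rubber mat fixed to the bench, 150 (x) x 120 (y) x 4 mm. Origin: centre of its underside; z up.
- dropper: Bystander: brown dropper bottle with black cap, 44 mm diameter, 95 mm high, standing. Origin: centre of its underside.
- dishes: Bystander: stack of three clear dishes, 92 mm diameter, 41 mm high. Origin: centre of its underside.
- freezer_box: Bystander: square red and orange freezer box, 104 x 104 x 55 mm. Origin: centre of its underside.
There are look-alikes about, which are no part of the job. There is more than one size of the canister; the job needs the middle-sized. There is more than one size of the timer; the job needs the larger.

How it is judged:
On the way, in this order (a step that is already met when the one before it is completed fails the run):
1. the timer lies on the mat, face up and let go (x of timer in the frame of mat between -0.055 and 0.055 m and y of timer in the frame of mat between -0.045 and 0.045 m and height (world z) of timer below 0.009 m and angle between timer's own z axis and vertical below 0.12 rad and contact force between timer and the fingers below 0.1 N), for 0.2 s.
2. the canister stands upright on the plate (angle between canister's own z axis and vertical below 0.1 rad and height (world z) of canister between 0.006 and 0.014 m), for 0.2 s.
At the end, for the whole second after the job is handed in: Canister upright (0.06 rad), at rest on the plate, within 8 mm of both fences and square to them within 0.1 rad. Timer at rest face up on the mat, its centre within 55 mm (x) and 45 mm (y) of the mat's centre. Bystanders upright, moved under 25 mm (angle between canister's own z axis and vertical below 0.06 rad and height (world z) of canister between 0.006 and 0.014 m and x of canister in the frame of plate below -0.035 m and y of canister in the frame of plate below -0.06 m and (angle between the x axis of canister and the x axis of plate, either way round below 0.1 rad or angle between the x axis of canister and the y axis of plate, either way round below 0.1 rad) and linear speed of each of canister, timer below 0.02 m/s and x of timer in the frame of mat between -0.055 and 0.055 m and y of timer in the frame of mat between -0.045 and 0.045 m and height (world z) of timer below 0.009 m and angle between timer's own z axis and vertical below 0.12 rad); the robot touches nothing.
It fails at once if the dropper bottle, the dishes or the freezer box pushed more than 25 mm or toppled (distance of any of dropper, dishes, freezer_box from where it was at the start of the episode above 0.025 m or angle between any of dropper, dishes, freezer_box's own z axis and vertical above 0.6 rad).
It also fails if it takes over 72 s, if anything falls off the work surface, if the arm or the gripper's body presses on something with over 40 N, if the wrist force passes 120 N, or if a joint passes its speed limit or range.

ROBOT

A 7-joint arm with a two-finger parallel gripper is mounted at the origin on the work surface. World frame = base frame: x ahead of the robot, y to its left, z up, the work surface at z = 0. Lengths are in m, angles in rad, forces in N, time in s.
With the tool pointing down it reaches from about 0.4 to 0.9 m from the base axis. Payload 5.5 kg.
Tool frame: the origin (TCP) lies midway between the tips of the shut fingers; the grasp point (between the pads) lies 19 mm behind it (manip.grip_depth is the distance from the TCP to the grasp point, in m); z points along the fingers, y is the line along which they close (so a half turn about z gives the same grasp; the last joint's range is limited). The gripper opens to 92 mm and grips with 3 to 60 N. Pads are 19 mm wide; open, the fingers measure 130 mm over their backs; the gripper's body (75 mm by 190 mm) begins 47 mm behind the grasp point.
Start: joints at [1.578, 0.501, -0.427, 1.55, 0.221, 1.138, -0.21], TCP at [0.164, -0.629, 0.227] pointing down, gripper open.
Joint ranges: [-2.88, 2.88], [-0.31, 2.03], [-1.54, 1.56], [0.2, 2.42], [-1.41, 4.55], [0.19, 2.02], [-2.57, 2.57]. Speed limits (rad/s): [2.57, 2.57, 3.14, 3.14, 3.14, 3.14, 3.14].

INTERFACE

Orientations are given as a unit quaternion [x, y, z, w].
In Python, from bench import manip, effector, viewer gives the robot as it stands. Calls block until the motion is done:
- manip.move_pose(position, orientation): joint-space move of the TCP to a pose.
- manip.servo_line(position, ori=None, vel=0.15): straight line of the TCP; ori=None keeps the orientation; vel is the mean speed in m/s.
- manip.movej(angles): joint-space move.
- effector.open_jaws() and effector.close(f_grip=None): open the fingers fully, or close them until they stop; f_grip is the grip in N (None keeps the last).
- manip.sleep(seconds).
- manip.solve_ik(position, orientation): joint angles nearest the present ones, or None.
- viewer.get_image(name): name is "scene" or "top"; returns the picture (480x640x3 uint8, red, green, blue); there is no depth.
- viewer.get_calibration(name): a dict with "vfov" (degrees; the focal length in pixels is half the picture's height over the tangent of half this angle, whatever the lens; pixels are square), "cx", "cy" (the principal point, pixels), "dist_coeffs" ([k1, k2, p1, p2, k3] as OpenCV has them; the pictures are not rectified), "eye" and "attitude" of the camera in the world. Camera axes: x right, y down, z forward; pixel columns grow to the right and rows downward; lengths in m; the calibration is good to about 2 mm. A picture is of the moment at which its call begins. get_calibration takes no time and is no camera call.
A pose or a line that the arm cannot do raises manip.PlanningError and nothing moves.
- manip.hand_in(): hands the job in; it is judged then, once.
Readings, each from a call of its own:
- manip.current_clock(): time.
- manip.current_q(): joint angles.
- manip.current_joint_velocities(): joint speeds.
- manip.current_tau(): joint torques, N m.
- manip.current_tool_pos(): TCP position.
- manip.current_tcp_rot(): TCP orientation.
- manip.current_force(): force on the tool from outside, world axes, zero at the start.
- manip.current_wrist_torque(): the same for the moment, N m.
- manip.current_finger_gap(): finger opening in m.
- manip.current_gripper_force(): force on a finger pad.
Only numpy, scipy, OpenCV 4.12 (cv2) and the standard library are available. Lean on these libraries where they do the work, as an engineer would, in place of code of your own. Each camera call takes 0.05 s, during which the arm holds its last target. There are 200 camera calls.

## Working session

There is one attempt and no reset: what is moved stays moved. The work goes in short steps, each a Python script; the robot and the scene stay as the last script left them, time stands still between calls to the robot, and variables do not carry over. Pictures are saved under pics/ and viewed, at most 10 in all, crops included, and the job is handed in when it is done.

```bash
mkdir -p pics; ls
python3 - <<'E'
from bench import manip, effector, viewer
import cv2
for n in("scene","top"):
    cv2.imwrite(f"pics/{n}0.png",viewer.get_image(n)[:,:,::-1]); print(viewer.get_calibration(n))
print(manip.current_clock(),manip.current_tcp_rot(),manip.current_finger_gap(),manip.grip_depth)
E
```

```text
pics
{'vfov': 55.26460222840469, 'cx': 311.5933997053391, 'cy': 238.803264769691, 'dist_coeffs': array([0.01610089, 0.        , 0.        , 0.        , 0.        ]), 'eye': array([ 1.15702336, -0.09797632,  0.74011473]), 'attitude': array([ 0.73955821,  0.56278002, -0.22433247, -0.29326992])}
{'vfov': 57.72313415157984, 'cx': 321.56285630052315, 'cy': 234.151917171007, 'dist_coeffs': array([-0.06638058,  0.        ,  0.        ,  0.        ,  0.        ]), 'eye': array([0.48026839, 0.08318806, 1.11770239]), 'attitude': array([-0.70470392,  0.70809869, -0.03394231,  0.02892313])}
0.1 [ 9.91829540e-01  1.27567184e-01 -8.39063262e-05 -8.77892566e-04] 0.09180713891236486 0.0188
```

View pics/top0.png

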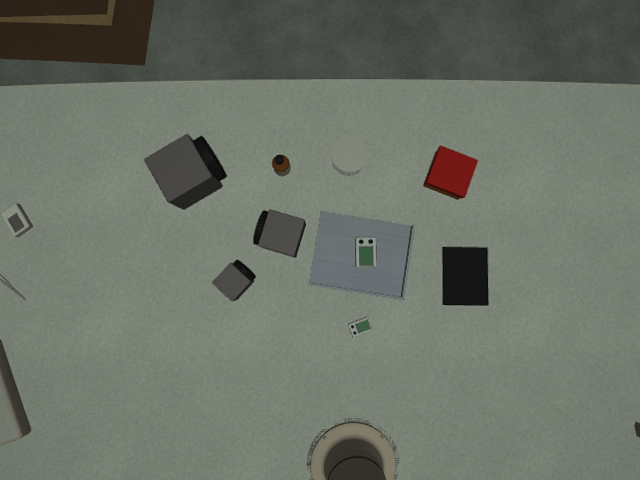

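View pics/scene0.png

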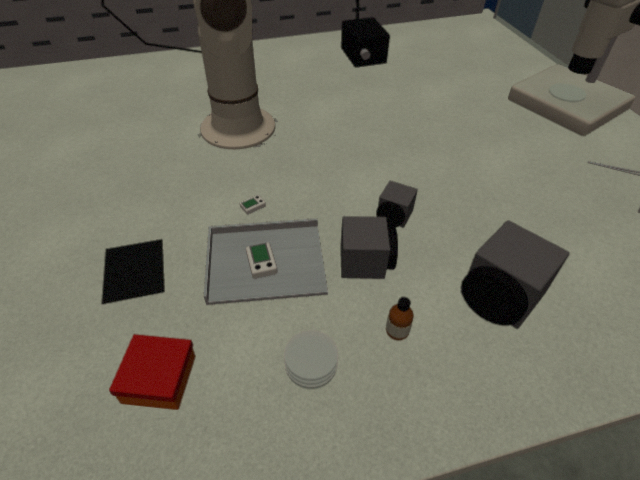

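The top view has the plate at about (360,255), with its fences on the right (-y) and bottom (-x). The larger timer lies on it at (366,252), and the middle canister is at (280,232) with its lid to the left (+y). The mat is at (465,276), with the dropper at (281,164), the dishes at (349,156), the freezer box at (451,172), the small timer at (360,326) and the other canisters at (185,170) and (234,280). The scene view agrees. Next I'll measure these.

```bash
cat > h.py <<'E'
import numpy as np, cv2
from scipy.spatial.transform import Rotation as R
from bench import manip, effector, viewer
def cal(n):
    c=viewer.get_calibration(n); f=240/np.tan(np.radians(c['vfov'])/2)
    K=np.array([[f,0,c['cx']],[0,f,c['cy']],[0,0,1.]])
    return K,np.array(c['dist_coeffs'],float),np.array(c['eye']),R.from_quat(c['attitude']).as_matrix()
def cast(n,px,z):
    K,d,e,A=cal(n); u=cv2.undistortPoints(np.float64(px).reshape(-1,1,2),K,d).reshape(-1,2)
    r=np.c_[u,np.ones(len(u))]@A.T
    return e+r*((z-e[2])/r[:,2])[:,None]
def proj(n,P):
    K,d,e,A=cal(n); q=(np.float64(P).reshape(-1,3)-e)@A
    return cv2.projectPoints(q,np.zeros(3),np.zeros(3),K,d)[0].reshape(-1,2)
def img(n): return cv2.cvtColor(viewer.get_image(n),cv2.COLOR_RGB2BGR)
def blob(mask,near,close=0):
    """contour of the blob in mask nearest to pixel near"""
    m=np.uint8(mask)*255
    if close: m=cv2.morphologyEx(m,cv2.MORPH_CLOSE,np.ones((close,close)))
    cs=[c for c in cv2.findContours(m,cv2.RETR_EXTERNAL,cv2.CHAIN_APPROX_NONE)[0] if cv2.contourArea(c)>40]
    return max(cs,key=lambda c:cv2.pointPolygonTest(c,near,True))
def rect(n,cnt,z):
    """centre, sides, yaw of the long side, of the contour cast onto height z (world xy)"""
    p=cast(n,cnt.reshape(-1,2),z)[:,:2]
    (c,s,a)=cv2.minAreaRect(np.float32(p*1000))
    if s[0]<s[1]: s=s[::-1]; a+=90
    return np.array(c)/1000,np.array(s),np.radians(a)
def down(yaw): # tool z down, tool y (closing line) at world angle yaw
    y=np.array([np.cos(yaw),np.sin(yaw),0]); z=np.array([0,0,-1.]); x=np.cross(y,z)
    return R.from_matrix(np.c_[x,y,z]).as_quat()
E
python3 - <<'E'
from h import *
im=cv2.imread('pics/top0.png'); 
for p in [(366,232),(366,256),(330,250),(412,255),(465,276),(285,232),(262,225),(320,180),(320,300)]: print(p,im[p[1],p[0]])
hsv=cv2.cvtColor(im,cv2.COLOR_BGR2HSV)
# sub-crop enlarged
cv2.imwrite('pics/crop1.png',cv2.resize(im[195:315,235:435],None,fx=4,fy=4,interpolation=cv2.INTER_CUBIC))
c=blob(hsv[...,2]<30,(465,276)); print('mat',rect('top',c,.004))
sc=cv2.imread('pics/scene0.png'); c=blob(sc.max(2)<30,(135,270)); print('mat scene',rect('scene',c,.004))
E
```

```text
(366, 232) [115 114 105]
(366, 256) [59 89 54]
(330, 250) [116 114 106]
(412, 255) [120 134 124]
(465, 276) [22 22 18]
(285, 232) [72 76 77]
(262, 225) [21 21 19]
(320, 180) [119 132 123]
(320, 300) [118 132 124]
mat (array([ 0.47097906, -0.29359702]), array([146.76927185, 115.14751434]), np.float64(3.116394222829627))
mat scene (array([ 0.47232761, -0.29345441]), array([144.67524719, 115.49399567]), np.float64(3.119972179754148))
```

View pics/crop1.png

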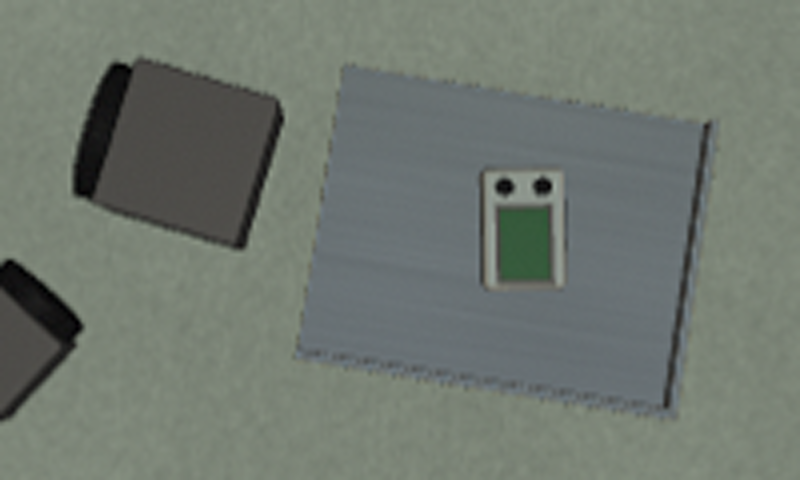

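The crop gives a clear view: the plate's plain edges run from (343,65) to (298,355) and from (343,65) to (712,122). The timer's face spans (484,170) to (565,290) with its buttons toward +x. The canister's top side face spans (140,58), (282,100), (240,248) and (95,200), with its base toward the plate.

Run:
```python
from h import *
im=cv2.imread('pics/top0.png'); i=im.astype(int); mx=i.max(2)
pl=blob(i[...,0]-i[...,1]>-4,(335,245),5)
hull=cv2.convexHull(pl)
c,s,a=rect('top',pl,.01); print('plate rect@.01',c,s,a)
c3,s3,a3=rect('top',pl,.03); print('@.03',c3,s3,a3)
# line fits of the plain edges
r=cv2.boxPoints(cv2.minAreaRect(pl)); print(r.round(1))
P=pl.reshape(-1,2).astype(float)
def fit(p0,p1,z):
    p0,p1=np.array(p0,float),np.array(p1,float); d=(p1-p0)/np.linalg.norm(p1-p0); n=np.array([-d[1],d[0]])
    t=(P-p0)@d; k=(abs((P-p0)@n)<3)&(t>6)&(t<np.linalg.norm(p1-p0)-6)
    w=cast('top',P[k],z)[:,:2]; v=cv2.fitLine(np.float32(w*1000),cv2.DIST_HUBER,0,.01,.01).ravel()
    return v[2:]/1000,v[:2],k.sum()
C=lambda x,y:(235+x/4,195+y/4)
for nm,a0,b0,z in [('+y',C(343,65),C(298,355),.01),('+x',C(343,65),C(712,122),.01),('-y',C(716,122),C(672,414),.03),('-x',C(298,357),C(672,414),.03)]:
    p,d,k=fit(a0,b0,z); print(nm,p,np.degrees(np.arctan2(d[1],d[0])),k)
# timer
t=blob((mx>140),(366,253),7); 
tm=np.zeros(im.shape[:2],bool)
c,s,a=rect('top',t,.032); print('timer',c,s,np.degrees(a))
body=blob((mx>55)&(mx<95)&(i.max(2)-i.min(2)<15),(285,232)); print('can',[x for x in rect('top',body,.092)])
print(cast('top',cv2.boxPoints(cv2.minAreaRect(body)),.092))
sc=cv2.imread('pics/scene0.png'); mm=sc.max(2)
for p in [(250,260),(260,250),(262,270),(365,235),(365,262),(230,280)]: print(p,sc[p[1],p[0]])
for nm,p,z,zz in [('drop',(281,160),.095,0),('dish',(348,153),.041,0),('frz',(453,170),.055,0)]: print(nm,cast('top',[p],z))
```

```text
plate rect@.01 [ 0.5262774 -0.0272231] [243.3614502  191.97213745] 1.4067734336794069
@.03 [ 0.52544672 -0.02522961] [238.96740723 188.50596619] 1.4067733005213523
[[308.5 285.1]
 [319.8 210.8]
 [414.8 225.3]
 [403.5 299.5]]
+y [0.54362637 0.09172665] -9.7489 60
+x [ 0.6178096  -0.04064532] 80.60177 80
-y [ 0.5061455  -0.14196748] -9.424322 61
-x [ 0.43362588 -0.01118132] 80.49944 82
timer [ 0.53314355 -0.03560638] [67.7749176  45.12270737] 179.3242950439453
can [array([0.57697174, 0.17492151]), array([94.85839844, 93.44137573]), np.float64(1.2757938449471298)]
[[0.54603885 0.23385684 0.092     ]
 [0.63599703 0.20763419 0.092     ]
 [0.60793664 0.11620642 0.092     ]
 [0.51845193 0.14304837 0.092     ]]
(250, 260) [130 144 148]
(260, 250) [39 71 36]
(262, 270) [121 134 142]
(365, 235) [60 64 69]
(365, 262) [33 40 41]
(230, 280) [102 109 107]
drop [[0.7504719  0.17208305 0.095     ]]
dish [[0.78226034 0.00729388 0.041     ]]
frz [[ 0.73502458 -0.25500856  0.055     ]]
```

```bash
cat >> h.py <<'E'
PY=np.radians(-9.5); EX=np.array([np.cos(PY),np.sin(PY)]); EY=np.array([-np.sin(PY),np.cos(PY)]); PC=np.array([.5258,-.0252])
def W(x,y,z): return np.r_[PC+x*EX+y*EY,z]      # plate frame -> world (z is world)
def Pl(p): d=np.asarray(p)[:2]-PC; return np.array([d@EX,d@EY])
def st(s=''): print(s,'t%.1f'%manip.current_clock(),'tcp',manip.current_tool_pos().round(4),'F',np.round(manip.current_force(),1),'gap %.4f'%manip.current_finger_gap())
def bestyaw(pos,yaw):
    q0=np.array(manip.current_q()); c=[]
    for y in (yaw,yaw+np.pi):
        q=manip.solve_ik(pos,down(y))
        if q is not None: c.append((abs(np.array(q)-q0).max(),y))
    return down(min(c)[1])
E
python3 - <<'E'
from h import *
T=np.array([.5333,-.0356]); M=np.array([.4716,-.2935]); 
o=bestyaw([*T,.15],np.radians(89.3))
manip.move_pose([*T,.15],o); manip.servo_line([*T,.0135],vel=.2); st('at timer')
effector.close(12); st('closed'); print(manip.current_gripper_force())
manip.servo_line([*T,.09],vel=.2); st('up')
manip.servo_line([*M,.09],vel=.3); manip.servo_line([*M,.0085],vel=.15); st('down')
effector.open_jaws(); manip.servo_line([*M,.12],vel=.25); st('end')
cv2.imwrite('pics/top1.png',img('top'))
E
```

```text
at timer t3.4 tcp [ 0.5338 -0.0354  0.0138] F [-0.1 -0.   0.5] gap 0.0923
closed t4.1 tcp [ 0.5334 -0.0356  0.0136] F [-0.5  0.3  1.6] gap 0.0521
11.956127732992172
up t4.7 tcp [ 0.533  -0.0362  0.0896] F [-0.  -0.6 -0.2] gap 0.0519
down t6.4 tcp [ 0.4722 -0.2925  0.0085] F [ 0.4 -0.7  0.2] gap 0.0517
end t7.8 tcp [ 0.4714 -0.2939  0.1204] F [ 0.1 -0.  -0.1] gap 0.0920
```

Run:
```python
from h import *
im=cv2.imread('pics/top0.png')
for z in (.03,.07,.12): print(z,cast('top',[(226,175),(221,181),(210,137),(184,208)],z)[:,:2].round(3).tolist())
print('lid plate frame',Pl([.5945,.233]),'start',W(.02,.29,.05))
effector.close(20)
p=W(.02,.29,.25); o=bestyaw(p,PY); 
m=(np.array(manip.current_tool_pos())[:2]); manip.servo_line([*m,.25],vel=.3)
manip.move_pose(p,o); st('above')
i=img('top'); cv2.imwrite('pics/top2.png',i)
c=blob(i.max(2)>140,(466,276),7)
print('timer',rect('top',c,.026))
cv2.imwrite('pics/v3.png',np.hstack([cv2.resize(i[180:320,200:500],(600,280)),]))
cv2.imwrite('pics/v3.png',np.vstack([cv2.resize(i[180:320,200:500],(600,280)),cv2.resize(img('scene')[180:420,100:640],(600,267))]))
```

```text
0.03 [[0.73, 0.318], [0.714, 0.33], [0.83, 0.361], [0.645, 0.423]]
0.07 [[0.72, 0.309], [0.705, 0.321], [0.817, 0.351], [0.639, 0.411]]
0.12 [[0.709, 0.298], [0.695, 0.31], [0.801, 0.338], [0.632, 0.395]]
lid plate frame [0.02514253 0.26599771] start [0.59338952 0.25752187 0.05      ]
above t11.9 tcp [0.5942 0.2557 0.2497] F [-0.   1.6 -0.1] gap 0.0005
timer (array([ 0.47036768, -0.29248944]), array([70.33292389, 46.10507202]), np.float64(0.005532661508734024))
```

View pics/v3.png

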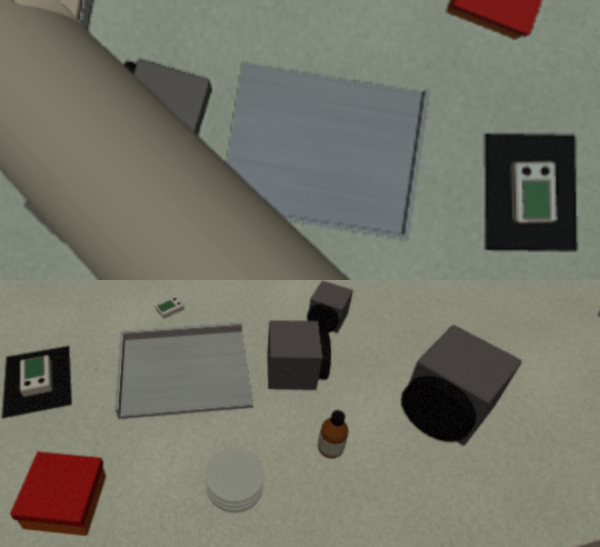

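The timer lies face up at the centre of the mat, measured at (0.470,-0.292) against the mat centre (0.472,-0.293). The canister hasn't moved. Now I'll push it low until its base reaches the step.

Run:
```python
from h import *
manip.servo_line(W(.02,.29,.05),vel=.2); st('low')
F0=np.array(manip.current_force())[:2]@EY
for y in np.arange(.284,.226,-.003):
    manip.servo_line(W(.02,y,.05),vel=.05)
    f=np.array(manip.current_force())[:2]@EY-F0
    print('%.3f %.3f F%.1f'%(y,Pl(manip.current_tool_pos())[1],f),end=' | ')
    if f>3.5: break
st()
i=img('scene'); cv2.imwrite('pics/s4.png',i); cv2.imwrite('pics/v4.png',cv2.resize(i[120:360,190:490],(750,600)))
```

```text
low t13.2 tcp [0.5943 0.2582 0.0514] F [-0.3 -0.7  0.9] gap 0.0006
0.284 0.283 F0.4 | 0.281 0.281 F0.2 | 0.278 0.278 F0.5 | 0.275 0.275 F2.7 | 0.272 0.272 F2.1 | 0.269 0.268 F1.0 | 0.266 0.265 F1.5 | 0.263 0.262 F0.9 | 0.260 0.260 F0.6 | 0.257 0.257 F2.1 | 0.254 0.254 F1.7 | 0.251 0.251 F0.9 | 0.248 0.248 F1.2 | 0.245 0.245 F1.2 | 0.242 0.242 F3.4 | 0.239 0.241 F5.1 |  t17.2 tcp [0.5844 0.2094 0.0505] F [-1.2  4.7  1.4] gap 0.0006
```

View pics/v4.png

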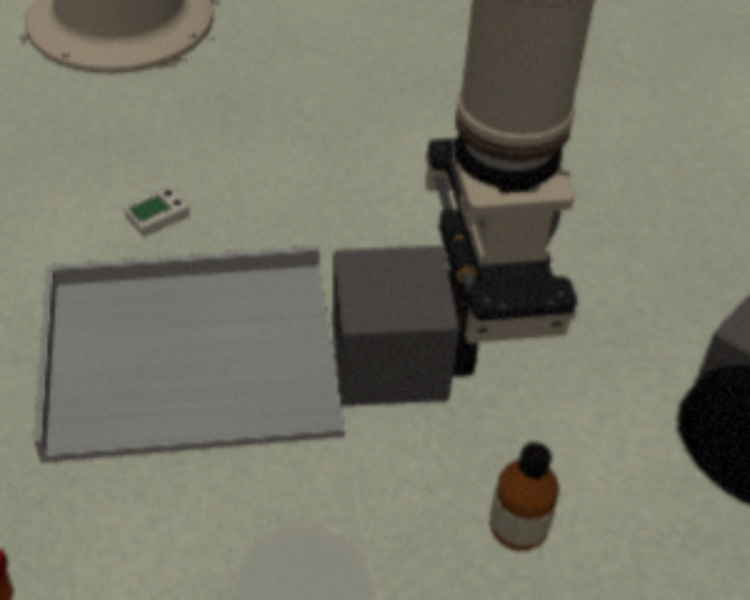

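The canister now sits square with its base against the plate's step: its edge runs (335,255) to (340,400) in the crop, parallel to the plate edge. The fingers are on the lid. Next I'll check its x and tip it.

Run:
```python
from h import *
w=cast('scene',[(190+340/2.5,120+333/2.5),(190+333/2.5,120+252/2.5)],.092); print('base top edge, plate frame',[Pl(p).round(4) for p in w])
xc=np.mean([Pl(p)[0] for p in w]); xc=xc if abs(xc-.02)<.012 else .02
manip.servo_line(W(xc,.25,.05),vel=.08); manip.servo_line(W(xc,.25,.072),vel=.1); st('start')
L,b,h=.108,.072,.012
for th in np.radians(np.arange(0,64,6)):
    y=.12+.010*np.tan(th)*(th<.9)+.0138*(th>=.9)+L*np.cos(th)-b*np.sin(th)+h; z=L*np.sin(th)+b*np.cos(th)
    manip.servo_line(W(xc,y-.002,z),vel=.06)
    print('%d y%.3f z%.3f F'%(np.degrees(th),y,z),np.round(manip.current_force(),1),end=' | ')
st()
i=img('scene'); cv2.imwrite('pics/s5.png',i); cv2.imwrite('pics/v5.png',cv2.resize(i[120:360,190:490],(600,480)))
```

```text
base top edge, plate frame [array([0.0662, 0.1176]), array([-0.021 ,  0.1228])]
start t17.9 tcp [0.5903 0.2177 0.0734] F [0.1 0.8 0.9] gap 0.0002
0 y0.240 z0.072 F [-0.7  3.3  0.9] | 6 y0.233 z0.083 F [-1.   3.2 -0. ] | 12 y0.225 z0.093 F [-0.4  1.7  0.1] | 18 y0.216 z0.102 F [ 0.1  1.4 -0.5] | 24 y0.206 z0.110 F [-0.2  1.6  0.1] | 29 y0.195 z0.116 F [-0.1  1.3  0.9] | 36 y0.184 z0.122 F [-0.1  1.  -0.2] | 42 y0.173 z0.126 F [-0.5  2.4  1.1] | 48 y0.162 z0.128 F [-0.3  1.1  0.7] | 54 y0.151 z0.130 F [0.  0.6 0.1] | 59 y0.137 z0.130 F [0.  0.6 1.3] |  t21.8 tcp [0.5704 0.1038 0.1294] F [0.  0.6 1.3] gap 0.0004
```

View pics/v5.png

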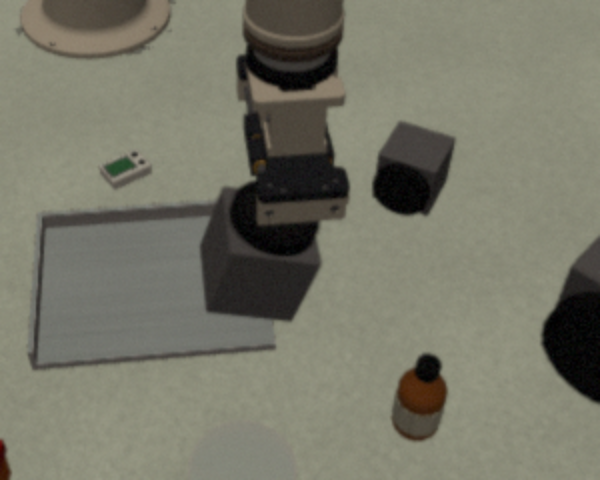

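The canister is tilted about 60° with its base on the plate's edge and the fingers still on the lid. I'll keep pushing past the balance point.

Run:
```python
from h import *
xc=.0226
for y,z in [(.125,.130),(.115,.130),(.105,.129),(.095,.128),(.085,.127)]:
    manip.servo_line(W(xc,y,z),vel=.06)
    print(y,np.round(manip.current_force(),1),end=' | ')
manip.servo_line(W(xc,.085,.16),vel=.15)
manip.servo_line(W(xc,.24,.2),vel=.3); st()
i=img('scene'); cv2.imwrite('pics/s6.png',i); t=img('top'); cv2.imwrite('pics/t6.png',t)
cv2.imwrite('pics/v6.png',np.vstack([cv2.resize(i[150:350,190:490],(480,320)),cv2.resize(t[180:320,220:430],(480,320))[:280]]))
```

```text
0.125 [-0.3 -0.1 -0.5] | 0.115 [ 0.3  0.7 -0.5] | 0.105 [ 0.2 -0.5 -1.1] | 0.095 [ 0.4 -0.5  0.6] | 0.085 [ 0.1  0.9 -0.4] |  t24.5 tcp [0.587  0.2079 0.1989] F [-0.5  0.1 -0.8] gap 0.0003
```

View pics/v6.png

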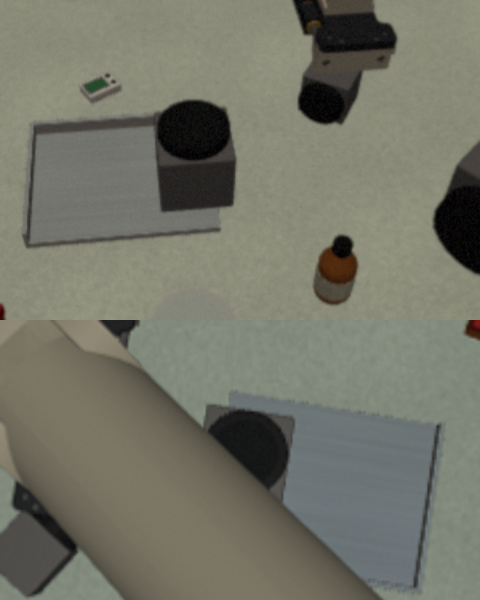

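The canister stands upright on the plate, overhanging the +y edge by about 20 mm. I'll measure it, then push it toward the -y fence with a tilted tool.

```bash
cat >> h.py <<'E'
def tilted(pos,d,t=np.radians(25)):
    """tool leaning back from horizontal push direction d; the half-turn nearer the present joints"""
    d=np.r_[d,0.]; z=np.array([0,0,-np.cos(t)])+np.sin(t)*d; c=[]; q0=np.array(manip.current_q())
    for s in (1,-1):
        y=s*np.cross([0,0,1.],d); q4=R.from_matrix(np.c_[np.cross(y,z),y,z]).as_quat(); q=manip.solve_ik(pos,q4)
        if q is not None: c.append((abs(np.array(q)-q0).max(),tuple(q4)))
    print('ik options',[round(k[0],2) for k in c]); return np.array(min(c)[1])
def push(a,b,d,fmax,vel=.05,step=.004):
    """straight push from a to b (world) along d, stopping when the reaction passes fmax"""
    F0=np.array(manip.current_force())[:2]@d; n=int(np.ceil(np.linalg.norm(b-a)/step)); f=[]
    for k in range(1,n+1):
        manip.servo_line(a+(b-a)*k/n,vel=vel); f.append(round(F0-np.array(manip.current_force())[:2]@d,1))
        if f[-1]>fmax: break
    print(f); st('pushed'); print('plate frame',Pl(manip.current_tool_pos()))
E
python3 - <<'E'
from h import *
w=cast('scene',[(336.9,246.9),(290,256.3)],.10); t=cast('top',[(309.7,217.2),(349,222.9)],.10)
print('scene',[Pl(p).round(4) for p in w],'top',[Pl(p).round(4) for p in t])
o=tilted(W(.02,.2,.15),-EY); print([manip.solve_ik(W(.02,y,.036),o) is not None for y in (.2,.1,-.01)])
manip.move_pose(W(.02,.2,.15),o); st()
E
```

```text
scene [array([0.0596, 0.139 ]), array([0.0739, 0.0492])] top [array([0.063, 0.141]), array([0.0645, 0.0475])]
ik options [np.float64(2.24), np.float64(0.32)]
[True, True, True]
 t25.1 tcp [0.5781 0.1692 0.149 ] F [ 0.5 -0.   0.7] gap 0.0004
```

Run:
```python
from h import *
x=.019
manip.servo_line(W(x,.175,.036),vel=.2)
push(W(x,.175,.036),W(x,-.016,.036),-EY,7,vel=.06,step=.006)
y=Pl(manip.current_tool_pos())[1]
manip.servo_line(W(x,y+.03,.036),vel=.1); manip.servo_line(W(x,y+.05,.2),vel=.3)
i=img('scene'); cv2.imwrite('pics/s7.png',i); t=img('top'); cv2.imwrite('pics/t7.png',t)
cv2.imwrite('pics/v7.png',np.vstack([cv2.resize(i[150:350,190:490],(480,320)),cv2.resize(t[180:320,290:500],(480,320))[:280]]))
```

```text
[np.float64(-1.3), np.float64(-1.2), np.float64(-0.7), np.float64(-1.1), np.float64(-0.1), np.float64(-0.2), np.float64(-0.8), np.float64(-0.5), np.float64(0.7), np.float64(-1.2), np.float64(-0.5), np.float64(-0.8), np.float64(-0.9), np.float64(-0.4), np.float64(-0.3), np.float64(-0.7), np.float64(-0.7), np.float64(-0.5), np.float64(-0.6), np.float64(-0.7), np.float64(-0.7), np.float64(0.0), np.float64(-1.2), np.float64(-1.1), np.float64(-1.1), np.float64(-0.8), np.float64(-0.7), np.float64(-0.5), np.float64(-0.2), np.float64(-1.4), np.float64(-0.6), np.float64(5.5)]
pushed t33.8 tcp [ 0.5443 -0.0416  0.0363] F [ 3.7  6.  -0.8] gap 0.0003
plate frame [ 0.02092849 -0.01311923]
```

View pics/v7.png

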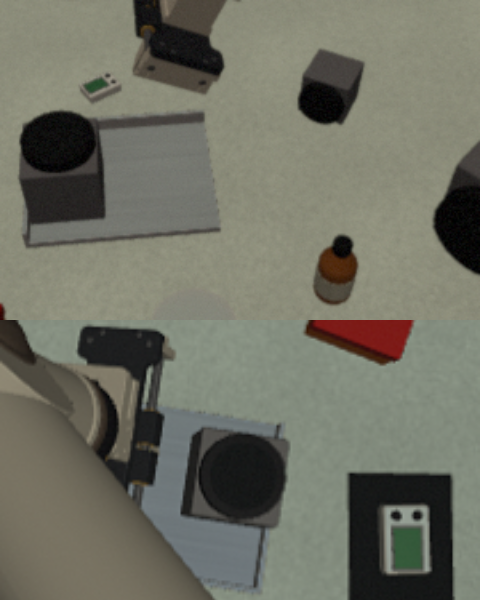

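The canister stands upright against the -y fence and looks square to it. Next is the push to the -x fence.

Run:
```python
from h import *
p=W(.105,-.066,.2); o=tilted(p,-EX); print([manip.solve_ik(W(x,-.066,.036),o) is not None for x in (.105,.05,.01)])
manip.move_pose(p,o); manip.servo_line(W(.105,-.066,.036),vel=.2); st()
push(W(.105,-.066,.036),W(.005,-.066,.036),-EX,7,vel=.06,step=.006)
x=Pl(manip.current_tool_pos())[0]
manip.servo_line(W(x+.03,-.066,.036),vel=.1); manip.servo_line(W(x+.07,-.066,.2),vel=.3)
# final nudge toward -y on the corner
p=W(-.04,.04,.2); o=tilted(p,-EY); manip.servo_line(W(.08,.04,.22),vel=.3); manip.move_pose(p,o)
manip.servo_line(W(-.04,.025,.036),vel=.2); push(W(-.04,.025,.036),W(-.04,-.017,.036),-EY,6,vel=.05)
y=Pl(manip.current_tool_pos())[1]
manip.servo_line(W(-.04,y+.03,.036),vel=.1); manip.servo_line(W(-.04,y+.06,.25),vel=.3); st()
i=img('scene'); cv2.imwrite('pics/s8.png',i); t=img('top'); cv2.imwrite('pics/t8.png',t)
cv2.imwrite('pics/v8.png',np.vstack([cv2.resize(i[170:350,90:360],(480,320)),cv2.resize(t[180:320,290:500],(480,320))[:280]]))
```

```text
ik options [np.float64(3.2), np.float64(0.83)]
[True, True, True]
 t36.8 tcp [ 0.6196 -0.1072  0.0375] F [ 0.  -0.1 -1.2] gap 0.0005
[np.float64(0.4), np.float64(-0.1), np.float64(-0.5), np.float64(0.0), np.float64(1.1), np.float64(1.4), np.float64(0.1), np.float64(1.1), np.float64(0.1), np.float64(0.7), np.float64(0.5), np.float64(1.2), np.float64(-0.2), np.float64(0.3), np.float64(-0.1), np.float64(5.2), np.float64(12.9)]
pushed t41.1 tcp [ 0.5259 -0.0926  0.037 ] F [12.4 -4.3 -0.2] gap 0.0003
plate frame [ 0.01124388 -0.06642688]
ik options [np.float64(2.18), np.float64(0.79)]
[np.float64(2.2), np.float64(0.7), np.float64(0.9), np.float64(1.3), np.float64(1.0), np.float64(1.4), np.float64(-0.3), np.float64(0.5), np.float64(0.8), np.float64(2.7), np.float64(9.0)]
pushed t47.4 tcp [ 0.4844 -0.0319  0.0359] F [0.5 8.  1.8] gap 0.0006
plate frame [-0.03975596 -0.01342474]
 t48.8 tcp [0.493  0.0262 0.2486] F [ 0.7 -0.3 -0.4] gap 0.0004
```

View pics/v8.png

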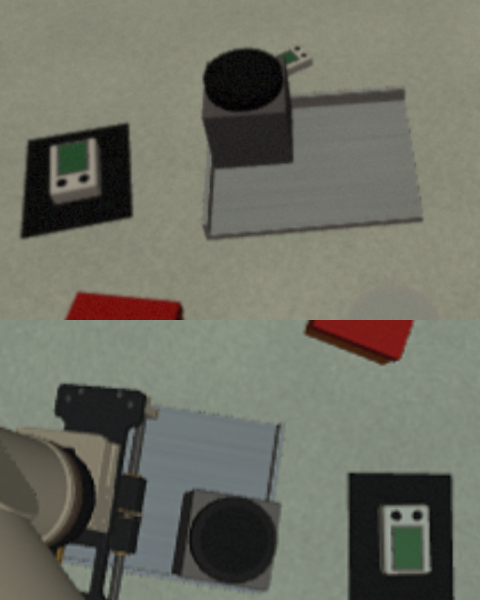

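The canister is upright in the fence corner, and the timer is centred on the mat. I'll check the numbers before handing in.

Run:
```python
from h import *
i=cv2.imread('pics/t8.png').astype(int); mx=i.max(2)
c=290+235/2.286; r=180+(540-320)/2.286
b=blob((mx<95)&(mx-i.min(2)<15),(c,r),3); 
lid=blob(mx<45,(c,r),3); e=cv2.minEnclosingCircle(lid); print('lid px',e,'plate xy',Pl(cast('top',[e[0]],.118)[0]))
top=blob((mx>48)&(mx<95)&(mx-i.min(2)<15),(c,r),3)
cc,s,a=rect('top',top,.10); print('top face',Pl(cc),s,np.degrees(a)%90,'plate',80.5)
s8=cv2.imread('pics/s8.png'); l=blob(s8.max(2)<32,(90+245/1.778,170+80/1.778),3); print('scene lid',Pl(cast('scene',[cv2.fitEllipse(cv2.convexHull(l))[0]],.118)[0]))
```

```text
lid px ((385.452392578125, 276.079833984375), 24.740156173706055) plate xy [-0.04540858 -0.05312972]
top face [-0.08010258 -0.09700306] [58.80776978 25.10619736] 27.762489318847656 plate 80.5
scene lid [-0.03082708 -0.06718699]
```

Run:
```python
from h import *
t=cv2.imread('pics/t8.png'); g=cv2.cvtColor(t,cv2.COLOR_BGR2GRAY)
print('lid by hand',Pl(cast('top',[(391.9,276.7)],.118)[0]))
H=cv2.HoughCircles(cv2.resize(g[240:310,350:430],None,fx=4,fy=4,interpolation=cv2.INTER_CUBIC),cv2.HOUGH_GRADIENT,1.5,200,param1=60,param2=15,minRadius=68,maxRadius=84)
h=H[0][0]; print('hough r px',h[2]/4,Pl(cast('top',[(350+h[0]/4,240+h[1]/4)],.118)[0]))
# expected body top corners for the snug pose, and where they fall in the crop I viewed
P=[W(-.043+a,-.068+b,.10) for a,b in ((.046,.046),(.046,-.046),(-.046,-.046),(-.046,.046))]
print('top crop',((proj('top',P)-[290,180])*2.286+[0,320]).round(),'scene crop',((proj('scene',P)-[90,170])*1.778).round())
```

```text
lid by hand [-0.04446468 -0.06799851]
hough r px 18.725 [-0.04391296 -0.06945915]
top crop [[193. 488.]
 [281. 502.]
 [268. 591.]
 [179. 577.]] scene crop [[286. 110.]
 [201. 116.]
 [206.  60.]
 [285.  54.]]
```

The canister measures (-0.044,-0.069) in the plate frame against a snug pose of (-0.043,-0.068), and the corners I predicted match the picture. I'm handing it in.

```bash
python3 -c "
from h import *
print(manip.hand_in()); st()"
```

```text
the job is handed in; nothing more can be done
None
the job is handed in; nothing more can be done
```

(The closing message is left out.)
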